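# Put the blue bench scraper back in its block

## Task

The craft table is being tidied. Take the blue-handled bench scraper off the wire drying rack and slide its blade down into the empty slot of the wooden blocks, keeping hold of it until it is all the way down with the black guard under its handle resting on the wood, then let go. Leave the red and the yellow scraper where they are.

Things in the scene. Friction and masses are not known exactly. Their poses are not given: they have to be found in the camera images.
- blue_grip (a point): Centre of the blue bench scraper's grip (136 long, 24 thick, 32 mm high; x along it, y across, z up). Below the grip a black guard 150 x 24 x 14 mm, then a steel blade 95 wide, 4 thick, 65 mm deep. Guard's underside is 30 mm and blade's edge 95 mm below this point. Loose, 0.2 kg; hangs upright by its guard's ends on two bars of a wire rack. Grasp across the thickness, lift straight up; fits either way round.
- slot (a point): Centre of the mouth of the empty slot in the top of a fixed wooden block, 160 x 88 mm, top 91 mm above the table. Slot 115 mm long (this point's x), 24 mm wide (y), 72 mm deep, straight down (z up). With the guard resting on the wood the blue grip's centre is 30 mm above this point. An equal block, holding the yellow scraper, stands beside it, 100 mm away along y.
- red_grip (a point): Centre of the red scraper's grip. Same shape, size and axes as the blue one; hangs beside it on the same rack (bars 126 mm apart, their tops 85 mm above the table), about 100 mm away along y, on either side. To be left alone.
- yellow_grip (a point): Centre of the yellow scraper's grip. Same shape, size and axes as the blue one; already parked in the slot of the other block, its top 137 mm above the table. To be left alone.
There are look-alikes about, which are no part of the job. Leave any orange or purple look-alike of the part that bears blue_grip alone.

How it is judged:
By the outcome, as a careful person would: the job done as asked, in the order asked, and still so for the second after the job is handed in, with the robot touching nothing.
It also fails if it takes over 45 s, if anything falls off the work surface, if the arm or the gripper's body presses on something with over 40 N, if the wrist force passes 120 N, or if a joint passes its speed limit or range.

## Robot

A 6-joint arm with a two-finger parallel gripper is mounted at the origin on the work surface. World frame = base frame: x ahead of the robot, y to its left, z up, the work surface at z = 0. Lengths are in m, angles in degrees, forces in N, time in s.
With the tool pointing down it reaches from about 0.375 to 0.925 m from the base axis. Payload 5.7 kg.
Tool frame: the origin (TCP) lies at the very end of the fingers, on their centre line; the grasp point (between the pads) lies 19 mm behind it; z points along the fingers, y is the line along which they close (so a half turn about z gives the same grasp; the last joint's range is limited). The gripper opens to 88 mm and grips with 3 to 60 N. Pads are 20 mm wide; open, the fingers measure 115 mm over their backs; the gripper's body (75 mm by 178 mm) begins 61 mm behind the grasp point.
Start: joints at [66.916, 20.558, 86.54, -0, 72.909, -6.595], TCP at [0.17, 0.575, 0.223] pointing down, gripper open.
Joint ranges: [-170.27, 170.27], [-57.76, 135], [12.27, 136.19], [-55.21, 235.2], [11.17, 155.16], [-170.74, 170.74]. Speed limits (degrees/s): [136.94, 136.94, 180, 180, 180, 180].

## Interface

Orientations are given as a 3x3 rotation matrix whose columns are the frame's x, y, z axes.
In Python, from cell import bot, vision, order gives the robot as it stands.
- The arm moves only by the shell command python3 -m crank 'ROWS'. ROWS is JSON, a list that holds one entry, the list of rows, each a list of 5 numbers: the shift along the tool's x, y, z in m, then the turn about the tool's z in rad, then the opening, from 0 (shut) to 1 (fully open). In form: [[[dx, dy, dz, yaw, fingers], ...]]. A call has 1 to 12 rows; each row is the pose to reach, as a shift and turn from the pose commanded when the call began, along the tool's axes at that moment; what a row does not reach only later rows make up. A row lasts 1/8 s, in which the tool goes at most 62.5 mm and 10.7 degrees, less where a joint would pass 70% of its speed; a pose out of reach is approached as far as the arm can. A call with a gripper value outside its range is refused whole. The fingers move at their own pace and stop on an object; the grip force is fixed at half the most. Time passes only in rows, so rows that repeat a pose let the fingers close. It gives the time, the measured TCP pose, the force, the opening and the grip force at its end, in the units of the state.
- bot.get_state(): the state, without advancing time (a new reading comes with each control period).
- vision.read_camera(name): name is "side" or "top" or "wrist"; returns a dict with "img" (480x640x3 uint8, blue, green, red), "fx", "fy", "cx", "cy" (pixels), "world_to_cam" (4x4, takes a point from world to camera coordinates); the wrist camera has in their place "T_tool_cam" (4x4, takes a point from camera to tool coordinates, whose origin is the TCP and whose axes are the flange's). Camera axes: x right, y down, z forward; pixel columns grow to the right and rows downward; lengths in m; the calibration is good to about 2 mm. A picture is of the moment at which its call begins: read the wrist's pose just before it. There is no depth.
- order.hand_in(): hands the job in; it is judged then, once.
The state is a dict: "t": time; "joint_positions": joint angles; "joint_vel": joint speeds; "joint_efforts": joint torques, N m; "eef_pos": TCP position; "ee_rot": TCP orientation; "wrist_force": force on the tool from outside, world axes, zero at the start; "moment": the same for the moment, N m; "width": finger opening in m; "finger_force": force on a finger pad.
Only numpy, scipy, OpenCV 4.12 (cv2) and the standard library are available. Lean on these libraries where they do the work, as an engineer would, in place of code of your own. Each camera call takes 0.05 s, during which the arm holds its last target. There are 200 camera calls.

## Working session

There is one attempt and no reset: what is moved stays moved. The work goes in short steps, Python scripts to look and compute and a shell command to move; the robot and the scene stay as the last step left them, time stands still between calls to the robot, and variables do not carry over. Pictures are saved under pics/ and viewed, at most 10 in all, crops included, and the job is handed in when it is done.

```bash
mkdir -p pics; ls
python3 - <<'E'
from cell import bot,vision,order
import cv2,numpy as np,pickle
d={}
for n in("top","side","wrist"):
    s=bot.get_state();r=vision.read_camera(n);cv2.imwrite(f"pics/{n}0.png",r["img"]);d[n]=(s,r)
    print(n,[r[k] for k in("fx","fy","cx","cy")],np.round(r.get("world_to_cam",r.get("T_tool_cam")),4).tolist())
pickle.dump(d,open("d0.pkl","wb"))
print(s["t"],s["eef_pos"],np.round(s["ee_rot"],3).tolist(),s["width"],s["wrist_force"])
E
```

```text
pics
top [610.2515240177773, 610.2515240177773, 326.0340391411355, 233.8038378200506] [[-0.0239, -0.9997, 0.0087, 0.0125], [-0.995, 0.023, -0.0974, 0.4061], [0.0971, -0.011, -0.9952, 1.3789], [0.0, 0.0, 0.0, 1.0]]
side [486.33102573471405, 486.33102573471405, 316.7144063522566, 236.57669227066236] [[0.9744, -0.2243, 0.0144, -0.3755], [-0.1169, -0.5601, -0.8201, 0.1388], [0.192, 0.7974, -0.572, 0.9366], [0.0, 0.0, 0.0, 1.0]]
wrist [338.04112914370984, 338.04112914370984, 320.1018738023196, 230.1921286787381] [[0.0013, -0.9668, -0.2555, 0.0684], [1.0, 0.0012, 0.0007, -0.0001], [-0.0003, -0.2555, 0.9668, -0.1623], [0.0, 0.0, 0.0, 1.0]]
0.1 [0.170079  0.5747636 0.2219031] [[-0.959, 0.284, -0.001], [0.284, 0.959, -0.001], [0.0, -0.002, -1.0]] 0.08758127434563806 [ 1.34923938  0.96872434 -0.05838674]
```

View pics/top0.png

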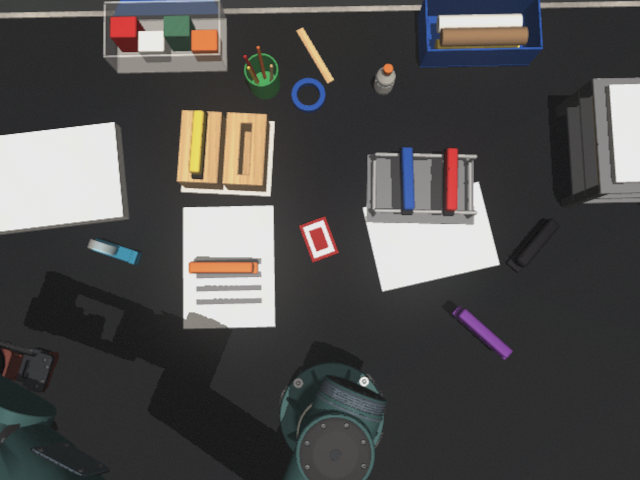

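View pics/side0.png

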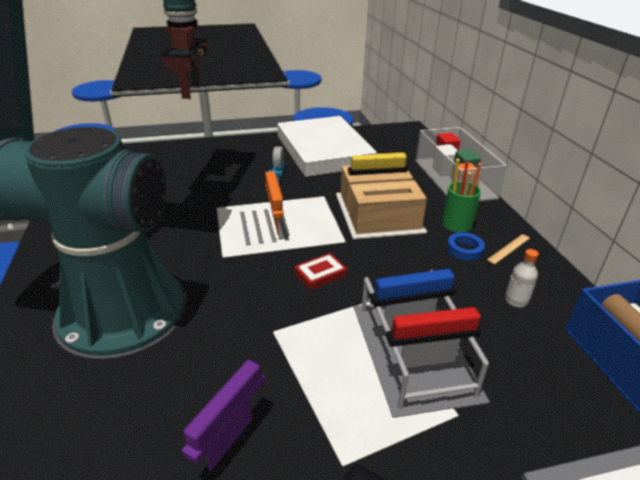

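Top view: the blue candidates are the blue scraper on the rack at (408,180), the blue box at (480,35), the ring at (308,95) and the light-blue item at (113,250). Only the one on the rack, beside the red scraper at (452,180), fits the description. The empty slot is at about (246,150), and the yellow scraper is at (197,143). I'll enlarge to confirm.

```bash
python3 - <<'E'
import cv2,numpy as np
i=cv2.imread("pics/top0.png")
a=i[100:200,170:280];b=i[135:235,365:475]
f=lambda x:cv2.resize(x,None,fx=3.6,fy=3.6,interpolation=cv2.INTER_CUBIC)
cv2.imwrite("pics/crop0.png",np.hstack([f(a),f(b)]))
E
cat > h.py <<'E'
import pickle,numpy as np,cv2
def ray(r,u,v,z,M=None):
    "world point at height z for pixel; M = cam->world for the wrist"
    if M is None: M=np.linalg.inv(r["world_to_cam"])
    d=M[:3,:3]@[(u-r["cx"])/r["fx"],(v-r["cy"])/r["fy"],1]
    return M[:3,3]+d*(z-M[2,3])/d[2]
def wristM(s,r):
    T=np.eye(4);T[:3,:3]=s["ee_rot"];T[:3,3]=s["eef_pos"];return T@r["T_tool_cam"]
def show(s,p,ang):
    "tool-frame shift from TCP to world p; ang = deg of the world direction that tool y should take"
    R=np.array(s["ee_rot"]);c=np.array(s["eef_pos"])
    y=R.T@[np.cos(np.radians(ang)),np.sin(np.radians(ang)),0]
    t=np.degrees(np.arctan2(-y[0],y[1])); t=(t+90)%180-90
    print("shift",np.round(R.T@(p-c),4),"yaw deg",round(t,2),"rad",round(np.radians(t),4))
E
```

```text
(no output)
```

View pics/crop0.png

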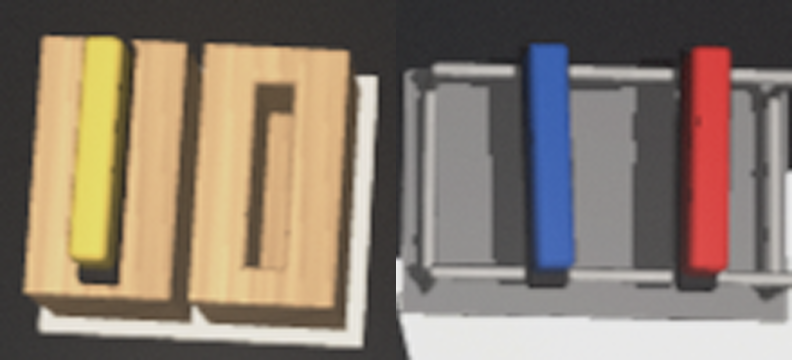

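The crop confirms it. The blue grip's top has corners at crop (528,44), (567,44), (574,268) and (538,270). The slot mouth has corners at (258,83), (294,84), (282,269) and (243,268), in the block beside the yellow one.

Run:
```python
from h import *
d=pickle.load(open("d0.pkl","rb"));r=d["top"][1];s=d["wrist"][0]
def q(name,c,off,z):
    P=np.array([ray(r,x/3.6+off[0],y/3.6+off[1],z) for x,y in c])
    c=P.mean(0);a=(P[0]+P[1]-P[2]-P[3])/2
    print(name,np.round(c,4),"len",np.linalg.norm(a).round(4),"wid",np.linalg.norm((P[1]+P[2]-P[0]-P[3])/2).round(4),"ang",np.degrees(np.arctan2(a[1],a[0])).round(2))
    return c,np.degrees(np.arctan2(a[1],a[0]))
b=q("blue",[(528,44),(567,44),(574,268),(538,270)],(365-110,135),.131)
w=q("slot",[(258,83),(294,84),(282,269),(243,268)],(170,100),.091)
q("block",[(205,43),(350,50),(333,306),(190,299)],(170,100),.091)
q("red",[(692,46),(731,48),(726,270),(690,268)],(365-110,135),.131)
p=b[0].copy();p[2]=.223;show(s,p,b[1]+90)
p=w[0].copy();p[2]=.223;show(s,p,w[1]+90)
```

```text
blue [ 0.5101 -0.1738  0.131 ] len 0.135 wid 0.0222 ang 0.01
slot [0.5915 0.178  0.091 ] len 0.1155 wid 0.0229 ang -4.72
block [0.5927 0.1778 0.091 ] len 0.1597 wid 0.0881 ang -4.14
red [ 0.5071 -0.2674  0.131 ] len 0.1333 wid 0.0223 ang -3.42
shift [-5.385e-01 -6.213e-01 -2.000e-04] yaw deg -16.5 rad -0.288
shift [-0.5167 -0.2608 -0.0008] yaw deg -11.76 rad -0.2053
```

```bash
python3 -m crank '[[[-0.30,-0.20,-0.05,-0.15,1],[-0.30,-0.20,-0.05,-0.15,1],[-0.30,-0.20,-0.05,-0.15,1],[-0.30,-0.20,-0.05,-0.15,1],[-0.30,-0.20,-0.05,-0.15,1],[-0.30,-0.20,-0.05,-0.15,1],[-0.54,-0.62,-0.05,-0.288,1],[-0.54,-0.62,-0.05,-0.288,1],[-0.54,-0.62,-0.05,-0.288,1],[-0.54,-0.62,-0.05,-0.288,1],[-0.54,-0.62,-0.05,-0.288,1],[-0.54,-0.62,-0.05,-0.288,1]]]'
python3 - <<'E'
from h import *
from cell import bot
s=bot.get_state();show(s,np.array([.510,-.174,.265]),90)
E
```

```text
t: 1.65
eef_pos: [0.4872, -0.0687, 0.2727]
ee_rot: [[-1.0, 0.0, 0.0], [0.0, 1.0, 0.0], [-0.0, 0.0, -1.0]]
wrist_force: [0.8, 0.5, 0.2]
width: 0.088
finger_force: 0.0
shift [-0.0228 -0.1053  0.0077] yaw deg -0.0 rad -0.0001
```

```bash
python3 -m crank '[[[-0.02,-0.09,0.01,0,1],[-0.02,-0.09,0.01,0,1],[-0.02,-0.09,0.01,0,1],[-0.02,-0.09,0.01,0,1]]]'
python3 - <<'E'
from h import *
from cell import bot,vision
s=bot.get_state();r=vision.read_camera("wrist");cv2.imwrite("pics/w1.png",r["img"]);pickle.dump((s,r),open("w1.pkl","wb"));print(s["eef_pos"])
E
```

```text
t: 2.15
eef_pos: [0.5067, -0.1558, 0.2624]
ee_rot: [[-1.0, -0.0, -0.001], [-0.0, 1.0, 0.001], [0.001, 0.001, -1.0]]
wrist_force: [0.8, 0.0, -0.4]
width: 0.0881
finger_force: 0.0
[ 0.50671575 -0.15577448  0.26242909]
```

View pics/w1.png

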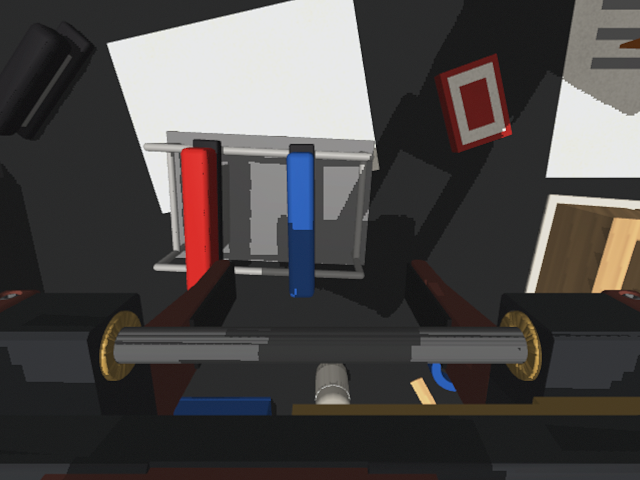

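The wrist view shows the blue grip's top at about (288–314,153) at the near end and (290–313,295) at the far end, with red to its left at (197,215).

Run:
```python
from h import *
s,r=pickle.load(open("w1.pkl","rb"));M=wristM(s,r)
P=np.array([ray(r,u,v,.131,M) for u,v in[(290,296),(313,296),(314,153),(288,153)]])
c=P.mean(0);a=(P[0]+P[1]-P[2]-P[3])/2;g=np.degrees(np.arctan2(a[1],a[0]))
print(np.round(P,4).tolist(),c,np.linalg.norm(a),g)
# blue mask line fit
h=cv2.cvtColor(r["img"],cv2.COLOR_BGR2HSV);m=cv2.inRange(h,(105,120,40),(125,255,255));m[:,:270]=0;m[:,330:]=0;m[310:]=0;m[:140]=0
ys,xs=np.nonzero(m);w=[(v,xs[ys==v].mean(),xs[ys==v].min(),xs[ys==v].max()) for v in range(ys.min(),ys.max(),15)]
print(ys.min(),ys.max(),np.round(w,1).tolist())
p=c.copy();p[2]=.098;show(s,p,g+90)
```

```text
[[0.5802, -0.1843, 0.131], [0.5802, -0.1625, 0.131], [0.4481, -0.1611, 0.131], [0.4481, -0.1832, 0.131]] [ 0.51417421 -0.17276529  0.131     ] 0.13212751156196673 -0.5371756956117671
152 297 [[152.0, 300.5, 292.0, 309.0], [167.0, 300.0, 287.0, 313.0], [182.0, 300.0, 287.0, 313.0], [197.0, 300.5, 288.0, 313.0], [212.0, 300.5, 288.0, 313.0], [227.0, 300.5, 288.0, 313.0], [242.0, 300.5, 288.0, 313.0], [257.0, 301.0, 289.0, 313.0], [272.0, 301.0, 289.0, 313.0], [287.0, 301.5, 289.0, 314.0]]
shift [-0.0076 -0.0171  0.1644] yaw deg 0.54 rad 0.0095
```

Both measurements agree to within 4 mm. I'll align, descend and close.

```bash
python3 -m crank '[[[-0.006,-0.017,0,0.007,1],[-0.006,-0.017,0.06,0.007,1],[-0.006,-0.017,0.11,0.007,1],[-0.006,-0.017,0.15,0.007,1],[-0.006,-0.017,0.164,0.007,1],[-0.006,-0.017,0.164,0.007,1],[-0.006,-0.017,0.164,0.007,0],[-0.006,-0.017,0.164,0.007,0],[-0.006,-0.017,0.164,0.007,0],[-0.006,-0.017,0.164,0.007,0],[-0.006,-0.017,0.164,0.007,0],[-0.006,-0.017,0.164,0.007,0]]]'
```

```text
t: 3.7
eef_pos: [0.5131, -0.1736, 0.0987]
ee_rot: [[-1.0, 0.007, -0.0], [0.007, 1.0, -0.0], [0.0, -0.0, -1.0]]
wrist_force: [-0.9, -0.9, -0.2]
width: 0.0316
finger_force: 0.0
```

```bash
python3 -m crank '[[[0,0,0,0,0],[0,0,0,0,0],[0,0,0,0,0]]]'
```

```text
t: 4.08
eef_pos: [0.5132, -0.1736, 0.0986]
ee_rot: [[-1.0, 0.007, -0.0], [0.007, 1.0, -0.0], [0.0, -0.0, -1.0]]
wrist_force: [0.5, 0.3, -0.3]
width: 0.0241
finger_force: 30.0
```

Gripped (24.1 mm wide, 30 N). I'll lift straight up and carry it over the slot.

```bash
python3 -m crank '[[[0,0,-0.04,0,0],[0,0,-0.10,0,0],[0,0,-0.16,0,0],[0,0,-0.165,0,0],[-0.0765,0.3525,-0.165,0.07,0],[-0.0765,0.3525,-0.165,0.07,0],[-0.0765,0.3525,-0.165,0.07,0],[-0.0765,0.3525,-0.165,0.07,0],[-0.0765,0.3525,-0.165,0.07,0],[-0.0765,0.3525,-0.165,0.07,0],[-0.0765,0.3525,-0.165,0.07,0],[-0.0765,0.3525,-0.165,0.07,0]]]'
python3 - <<'E'
from h import *
from cell import bot,vision
s=bot.get_state()
o=[]
for n in("wrist","side"):
    r=vision.read_camera(n);o.append((s,r));cv2.imwrite(f"pics/{n}2.png",r["img"])
pickle.dump(o,open("w2.pkl","wb"));print(s["eef_pos"],s["width"])
i=[x[1]["img"] for x in o]
cv2.imwrite("pics/c2.png",np.hstack([cv2.resize(i[0],(480,360)),cv2.resize(i[1][50:290,250:463],(320,360))]))
E
```

```text
t: 5.58
eef_pos: [0.5909, 0.1779, 0.2618]
ee_rot: [[-0.997, 0.076, -0.003], [0.076, 0.997, -0.001], [0.003, -0.002, -1.0]]
wrist_force: [0.6, -0.1, -2.9]
width: 0.0237
finger_force: 30.0
[0.59091479 0.17785904 0.26177212] 0.02367760024206512
```

View pics/c2.png

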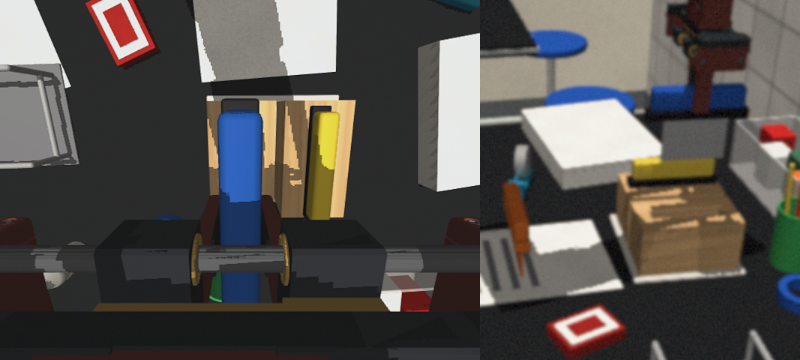

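The scraper hangs upright in the grip over the empty block. I'll lower it until the blade's edge is just above the wood, then check.

```bash
python3 -m crank '[[[-0.001,0,0.04,0,0],[-0.001,0,0.07,0,0],[-0.001,0,0.08,0,0],[-0.001,0,0.08,0,0],[-0.001,0,0.08,0,0]]]'
python3 - <<'E'
from h import *
from cell import bot,vision
s=bot.get_state();r=vision.read_camera("side")
cv2.imwrite("pics/s3.png",cv2.resize(r["img"][90:250,310:470],None,fx=3.7,fy=3.7,interpolation=cv2.INTER_CUBIC))
print(s["eef_pos"])
W=r["world_to_cam"]
c=np.array([.5915,.178,.091]);a=np.radians(-4.4);x=np.array([np.cos(a),np.sin(a),0]);y=np.array([-x[1],x[0],0])
for n,p in [("mouth",c+i*.0575*x+j*.012*y) for i in(-1,1) for j in(-1,1)]+[("blade",np.array(s["eef_pos"])+[0,0,.0164-.095]+i*.0475*x) for i in(-1,1)]:
    q=W[:3,:3]@p+W[:3,3];print(n,np.round([(q[0]/q[2]*r["fx"]+r["cx"]-310)*3.7,(q[1]/q[2]*r["fy"]+r["cy"]-90)*3.7]))
E
```

```text
t: 6.3
eef_pos: [0.5942, 0.1781, 0.1851]
ee_rot: [[-0.997, 0.077, 0.002], [0.077, 0.997, 0.0], [-0.002, 0.0, -1.0]]
wrist_force: [-0.5, -0.5, -1.8]
width: 0.0235
finger_force: 30.0
[0.59416823 0.17806714 0.18509951]
mouth [197. 392.]
mouth [188. 373.]
mouth [374. 381.]
mouth [363. 362.]
blade [214. 360.]
blade [360. 351.]
```

View pics/s3.png

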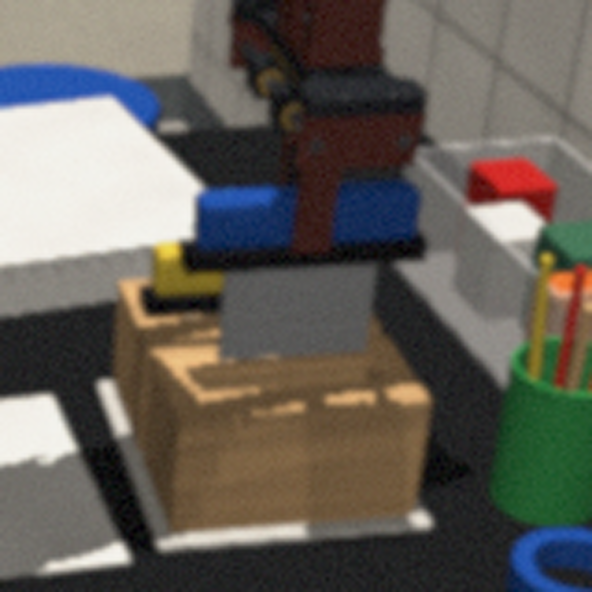

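The blade edge runs from (220,357) to (367,350), over the slot mouth whose near end is at about (190,385). It sits about 5 mm too far in +x, so I'll correct that and insert.

```bash
python3 -m crank '[[[0.005,0,0,0,0],[0.005,0,0.01,0,0],[0.005,0,0.03,0,0],[0.005,0,0.05,0,0],[0.005,0,0.065,0,0],[0.005,0,0.074,0,0],[0.005,0,0.074,0,0],[0.005,0,0.074,0,0]]]'
```

```text
t: 7.35
eef_pos: [0.5886, 0.1787, 0.1102]
ee_rot: [[-0.997, 0.077, 0.001], [0.077, 0.997, 0.0], [-0.001, 0.0, -1.0]]
wrist_force: [0.1, -0.8, -1.4]
width: 0.0238
finger_force: 30.0
```

Clear of contact, so the last 5–6 mm go in small steps.

```bash
python3 -m crank '[[[0,0,0.003,0,0],[0,0,0.004,0,0],[0,0,0.005,0,0],[0,0,0.005,0,0]]]'
```

```text
t: 7.85
eef_pos: [0.5882, 0.1786, 0.1047]
ee_rot: [[-0.997, 0.077, 0.0], [0.077, 0.997, -0.0], [-0.0, -0.0, -1.0]]
wrist_force: [0.6, 0.1, -1.3]
width: 0.0239
finger_force: 30.0
```

```bash
python3 -m crank '[[[0,0,0.001,0,0],[0,0,0.001,0,0],[0,0,0.001,0,0]]]'; python3 -m crank '[[[0,0,0.001,0,0],[0,0,0.001,0,0],[0,0,0.001,0,0]]]'
```

```text
t: 8.22
eef_pos: [0.5882, 0.1787, 0.1047]
ee_rot: [[-0.997, 0.077, 0.0], [0.077, 0.997, -0.0], [-0.001, -0.0, -1.0]]
wrist_force: [-2.0, -0.7, 6.1]
width: 0.0237
finger_force: 30.0
t: 8.6
eef_pos: [0.5882, 0.1787, 0.1046]
ee_rot: [[-0.997, 0.077, 0.001], [0.077, 0.997, -0.0], [-0.001, 0.0, -1.0]]
wrist_force: [-4.2, -0.4, 13.5]
width: 0.0236
finger_force: 30.0
```

It makes contact at exactly the expected height, with 13 N upward, so the guard is seated. I'll release and retreat straight up.

```bash
python3 -m crank '[[[0,0,-0.001,0,0.8],[0,0,-0.001,0,0.8],[0,0,-0.001,0,0.8],[0,0,-0.001,0,0.8],[0,0,-0.001,0,0.8],[0,0,-0.001,0,0.8],[0,0,-0.03,0,0.8],[0,0,-0.08,0,0.8],[0,0,-0.13,0,0.8],[0,0,-0.15,0,0.8],[0,0,-0.15,0,0.8]]]'
python3 - <<'E'
from h import *
from cell import bot,vision
r=vision.read_camera("side")["img"];t=vision.read_camera("top")["img"]
cv2.imwrite("pics/e.png",np.hstack([cv2.resize(r[100:400,310:510],(400,600)),cv2.resize(t[90:240,170:270],(400,600))]))
E
```

```text
t: 9.98
eef_pos: [0.5893, 0.1789, 0.2546]
ee_rot: [[-0.997, 0.077, 0.004], [0.077, 0.997, 0.001], [-0.004, 0.001, -1.0]]
wrist_force: [-0.3, 0.4, -0.8]
width: 0.0702
finger_force: 0.0
```

View pics/e.png

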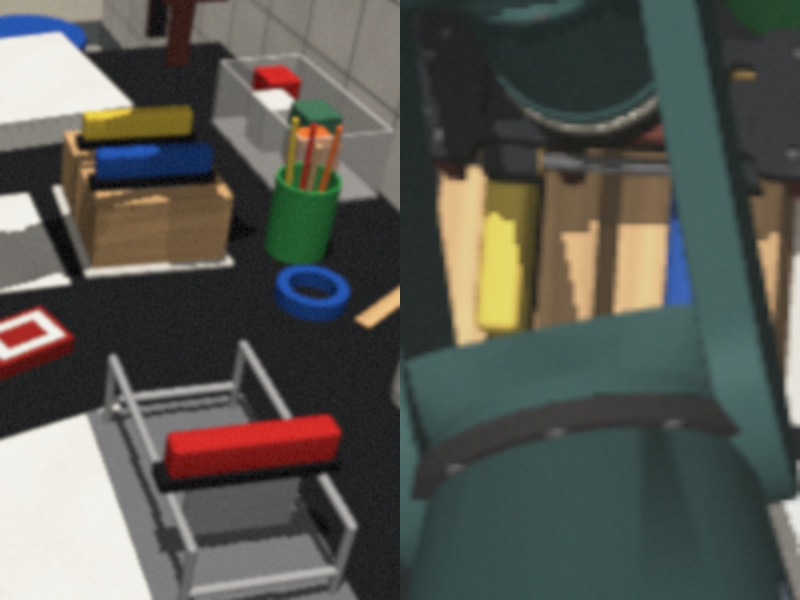

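The blue scraper sits upright with its guard on the wood at (155,165). Yellow and red are unmoved, and the gripper is clear.

```bash
python3 -c "
from cell import order
print(order.hand_in())"
```

```text
the job is handed in; nothing more can be done
None
```

The blue scraper is in the empty slot with its guard resting on the wood, released and handed in at about 10 s; the red and yellow scrapers were left where they were.

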